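# Hold a bearing ball over the inspection camera

### The arm

A 7-joint arm with a two-finger parallel gripper is mounted at the origin on a cart in front of the work surface, level with it; the furniture and walls round the work are solid. World frame = base frame: x ahead of the robot, y to its left, z up, the work surface at z = 0. Lengths are in m, angles in rad, forces in N, time in s.
With the tool pointing down it reaches from about 0.4 to 0.875 m from the base axis. Payload 6.5 kg.
Tool frame: the origin (TCP) lies midway between the tips of the shut fingers; the grasp point (between the pads) lies bot.grip_depth behind it (bot.grip_depth is the distance from the TCP to the grasp point, in m); z points along the fingers, y is the line along which they close (so a half turn about z gives the same grasp; the last joint's range is limited). The gripper opens to 85 mm and grips with 20 to 120 N. Pads are 22 mm wide; open, the fingers measure 114 mm over their backs; the gripper's body (76 mm by 85 mm) begins 54 mm behind the grasp point. The pads swing forward as they close: fully open they stand 13 mm farther back than shut.
Start: joints at [-1.283, 0.536, -0.004, 1.538, 0.003, 1.067, -0.071], TCP at [0.225, 0.61, 0.231] pointing down, gripper open.
Joint ranges: [-2.7, 2.7], [-0.37, 2.16], [-1.27, 1.26], [0.24, 2.4], [-1.31, 4.45], [0.19, 1.91], [-2.76, 2.76]. Speed limits (rad/s): [2.39, 2.39, 3.14, 3.14, 3.14, 3.14, 3.14].

### API

Orientations are given as [roll, pitch, yaw] about the fixed x, y, z axes, in that order (R = Rz(yaw) Ry(pitch) Rx(roll)).
In Python, from rig import bot, hand, solver, status, read_camera, spotter gives the robot as it stands. Calls block until the motion is done:
- bot.movep(position, orientation): joint-space move of the TCP to a pose.
- bot.movel(position, rotation=None, feed=0.15, threshold=None): straight line of the TCP; rotation=None keeps the orientation; feed is the mean speed in m/s. With threshold (N) it stops when the force on the tool has changed by that much, and returns True; else False.
- bot.move_joints(angles): joint-space move.
- hand.gripper_to(opening, grip_force=None): finger opening in m; grip_force is the grip in N (None keeps the last); returns when the fingers have stopped.
- bot.hold(seconds).
- solver.inverse_kinematics(position, orientation): joint angles nearest the present ones, or None.
- status.state(): the state.
- read_camera(name): name is "scene" or "side" or "wrist"; returns a dict with "color" (420x560x3 uint8, red, green, blue), "depth" (420x560 float32, m along the optical axis (not along the pixel's ray), 0 where there is no reading), "K" (3x3 intrinsics, pixels), "k1" (the pictures are not rectified: a ray, as slopes to the right and down, at radius r is drawn at 1 + k1 r^2 times it, then the intrinsics apply), "R" (3x3) and "t" (3): a world point X has camera coordinates R X + t. Camera axes: x right, y down, z forward; pixel columns grow to the right and rows downward; lengths in m; the calibration is good to about 2 mm. A picture is of the moment at which its call begins.
A pose or a line that the arm cannot do raises bot.MotionError and nothing moves.
- bot.hand_in(): hands the job in; it is judged then, once.
Trained networks look in a picture, given as the dict that the camera call returned (one of the last four; its "shot" number tells which), for a name from the list of things; names that differ only in an ending like _2 or _b are one class to them, and where a whole thing is asked for, a point or a joint stands for the part that bears it (a point fixed in the world has none). Each returns a list of dicts, best first, with "score" (0 to 1); they miss things now and then, are a little off and sometimes report something else, mostly with a low value. They report only what shows in the picture. A call takes as long as a camera call.
- spotter.silhouettes(picture, target): "pixels" (420x560 bool, what is visible of it) and "bbox" ([left, top, right, bottom] in pixels, round what is visible of it).
The state is a dict: "clock": time; "joint_pos": joint angles; "qvel": joint speeds; "tau": joint torques, N m; "eef_pos": TCP position; "tool_rot": TCP orientation; "wrist_force": force on the tool from outside, world axes, zero at the start; "moment": the same for the moment, N m; "finger_gap": finger opening in m; "gripper_force": force on a finger pad.
Only numpy, scipy, OpenCV 4.12 (cv2) and the standard library are available. Lean on these libraries where they do the work, as an engineer would, in place of code of your own. Each camera call takes 0.05 s, during which the arm holds its last target. There are 200 camera calls.

### The job

Switch the camera's supply on by throwing the toggle on the grey isolator right over from its red side to its green side. Then pick up the ball tray by its black handle and carry it, without tipping the steel ball out of its pocket or touching the ball, to the blue inspection camera; finish while still holding the tray level and still in the air, with the ball centred over the lens and about 8 cm of air between lens and tray. Leave the isolator on and do not disturb the tools standing about.

Things in the scene. Friction and masses are not known exactly. Their poses are not given: they have to be found in the camera images.
- isolator: Grey isolator box 110 x 80 x 40 mm, fixed to the bench; its place and yaw vary. Origin: centre of its underside. The toggle swings in its x-z plane; a red strip lies on the top at its -x end (off), a green strip at its +x end (on). Two dark cheeks 34 mm long (along x) and 67 mm high flank the toggle's pivot, outer faces 21 mm either side of the middle.
- toggle (a joint): Angle of the toggle: 0 = off (stop, leaning 0.7 rad from upright to the isolator's -x, over the red strip), 0.7 = upright, 1.4 = on (stop, leaning 0.7 rad to +x, over the green strip). Over-centre: past upright it drops to the other stop by itself; about 1 N at the knob moves it.
- toggle_pivot (a point): Hinge axis of the toggle, 55 mm above the isolator's underside; the axis runs along the isolator's y.
- toggle_tip (a point): Centre of the toggle's red ball knob, 30 mm in diameter, 75 mm from the pivot; so 48 mm to the pivot's -x and 112 mm above the bench when off, 130 mm above the bench when upright (top of the knob 145 mm).
- tray: Aluminium ball tray, loose on the bench, 140 (x) x 80 (y) mm, plate 6 mm thick with a 10 mm high edge, a dark steel balance bar 18 mm high at its -x end, 0.34 kg. Origin: centre of its underside; x points to the pocket end; z up.
- tray_grip (a point): Point in the tray's handle at (-7, 0, 41) mm in the tray's frame, above the balance point of the tray with its ball: gripped here it hangs level. The handle is a black upright rib 56 mm long (x = -35 to +21 mm), 12 mm thick (along y), top 53 mm above the underside: grip it across the 12 mm from above.
- tray_pocket (a point): Where the ball's centre belongs, at (47, 0, 17.5) mm in the tray's frame: the middle of a brass-rimmed pocket (rim 39 mm across, its top 12 mm above the underside) with a 16 mm window through the plate on which the ball sits. Tipped more than about 0.6 rad, the ball rolls out of the window.
- ball: The loose steel ball, 28 mm in diameter, about 0.09 kg, in the tray's pocket. Its origin is not its centre: use ball_center.
- ball_center (a point): Centre of the steel ball.
- camera_box: Blue upward-looking inspection camera, fixed to the bench, 110 x 110 mm, 63 mm high to the lens, with a white ring light 86 mm across and a black lens barrel 48 mm across in the middle of its top. Origin: centre of its underside. It and the tray stand left and right of the isolator, either way round.
- lens (a point): Top centre of the lens, 63 mm above the bench; z up.
- tape_measure: Loose yellow tape measure 32 x 84 x 61 mm near the bench's front edge; leave alone. Origin: centre of its underside.
- glue_bottle: Loose yellow glue bottle with a red top, 57 mm across, 178 mm high, at the back; leave alone. Origin: centre of its underside.
- block_plane: Loose grey block plane 45 x 155 x 51 mm at the back right; leave alone. Origin: centre of its underside.

How it is judged:
By the outcome, as a careful person would: the job done as asked, in the order asked, and still so for the second after the job is handed in, while the arm keeps its last pose, push and grip.
It also fails if it takes over 64 s, if anything falls off the work surface, if the arm or the gripper's body presses on something with over 40 N, if the wrist force passes 120 N, or if a joint passes its speed limit or range.

## Working session

There is one attempt and no reset: what is moved stays moved. The work goes in short steps, each a Python script; the robot and the scene stay as the last script left them, time stands still between calls to the robot, and variables do not carry over. Pictures are saved under pics/ and viewed, at most 10 in all, crops included, and the job is handed in when it is done.

```bash
mkdir -p pics; ls
cat > h.py <<'E'
import numpy as np, cv2
from rig import bot, hand, solver, status, read_camera, spotter
def cloud(p):
    d=p["depth"]; K=p["K"]; v,u=np.mgrid[:420,:560]
    s=cv2.undistortPoints(np.stack([u,v],-1).reshape(-1,1,2).astype(np.float64),K,np.array([p["k1"],0,0,0.])).reshape(420,560,2)
    X=np.dstack([s[...,0]*d,s[...,1]*d,d])
    return (X-p["t"])@p["R"]      # R^T (X-t)
def save(p,n): cv2.imwrite("pics/"+n,p["color"][...,::-1])
def pts(p,name,W):
    r=spotter.silhouettes(p,name)
    if not r: print(name,None); return None
    m=r[0]["pixels"].astype(np.uint8); m=cv2.erode(m,np.ones((3,3)))>0
    m&=p["depth"]>0
    return r[0]["score"],r[0]["bbox"],W[m]
E
python3 - <<'E'
from h import *
for c in ["scene","side"]:
    p=read_camera(c); save(p,c+"0.png"); W=cloud(p); print(c,p["t"],p["k1"])
    for n in ["isolator","toggle","tray","ball","camera_box","tape_measure","glue_bottle","block_plane"]:
        r=pts(p,n,W)
        if r and len(r[2]): print(n,round(r[0],2),r[1],len(r[2]),np.median(r[2],0).round(3),np.percentile(r[2],2,axis=0).round(3),np.percentile(r[2],98,axis=0).round(3))
print(status.state())
print(bot.grip_depth)
E
```

```text
pics
scene [-0.38354678  0.27534113  0.97231569] -0.03763148685799019
isolator 0.59 [264.9, 192.0, 316.2, 245.5] 1406 [ 0.59  -0.012  0.039] [ 0.55  -0.045  0.006] [0.651 0.042 0.12 ]
toggle 0.79 [265.3, 191.0, 290.2, 216.0] 140 [0.564 0.01  0.109] [0.552 0.003 0.067] [0.6   0.023 0.125]
tray 0.67 [145.2, 200.7, 186.2, 238.0] 746 [0.421 0.265 0.009] [0.37  0.216 0.003] [0.501 0.32  0.051]
ball None
camera_box 0.85 [328.6, 280.6, 407.6, 342.1] 2908 [ 0.449 -0.341  0.047] [ 0.421 -0.38   0.011] [ 0.521 -0.278  0.062]
tape_measure 0.95 [226.7, 250.7, 251.7, 288.5] 609 [ 0.383 -0.062  0.036] [ 0.375 -0.082  0.003] [ 0.401 -0.022  0.06 ]
glue_bottle 0.58 [261.3, 131.9, 281.2, 198.0] 830 [0.729 0.18  0.084] [0.715 0.165 0.017] [0.754 0.205 0.164]
block_plane 0.92 [364.2, 220.5, 428.2, 262.5] 1342 [ 0.721 -0.243  0.026] [ 0.713 -0.298  0.002] [ 0.76  -0.158  0.049]
side [0.46957383 0.21370173 1.05392696] -0.04545206148495077
isolator 0.5 [260.7, 194.4, 272.7, 242.4] 129 [0.573 0.033 0.098] [0.554 0.014 0.011] [0.603 0.063 0.123]
toggle 0.74 [334.8, 180.6, 385.6, 213.2] 894 [ 0.462 -0.277  0
[... 725 characters left out ...]
'clock': 0.9, 'joint_pos': array([-1.28318724,  0.53635999, -0.00445144,  1.5379184 ,  0.0026047 ,
        1.06731989, -0.07120868]), 'qvel': array([ 0.00121107,  0.00098863, -0.00094351,  0.00124317,  0.00112328,
       -0.00201806,  0.00016656]), 'tau': array([-2.87424627e-04, -5.83326709e+01,  1.04722828e+00, -2.59440154e+01,
        1.22829832e-02,  1.59324689e-03,  2.73074244e-05]), 'eef_pos': array([0.22517263, 0.6097296 , 0.23130816]), 'tool_rot': array([3.14159203e+00, 6.72592355e-06, 2.78785794e+00]), 'wrist_force': array([-0.2930618 , -0.9377271 ,  0.81073404]), 'moment': array([-0.01596533, -0.02938219,  0.01345145]), 'gripper_force': 0.0, 'finger_gap': 0.08557664814989022}
0.0187
```

Run:
```python
import cv2,numpy as np
a=cv2.imread("pics/scene0.png"); b=cv2.imread("pics/side0.png")
a=cv2.resize(a[120:350,130:430],(800,600)[:1]+(600,),interpolation=cv2.INTER_CUBIC)
cv2.imwrite("pics/a.png",a)
cv2.imwrite("pics/b.png",cv2.resize(b[160:330,180:400],(776,600),interpolation=cv2.INTER_CUBIC))
```

```text
(no output)
```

View pics/a.png

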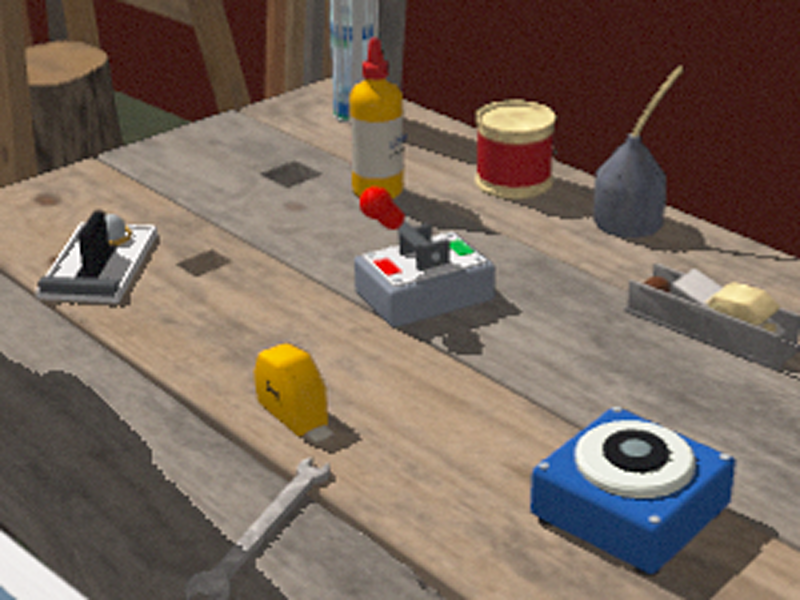

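View pics/b.png

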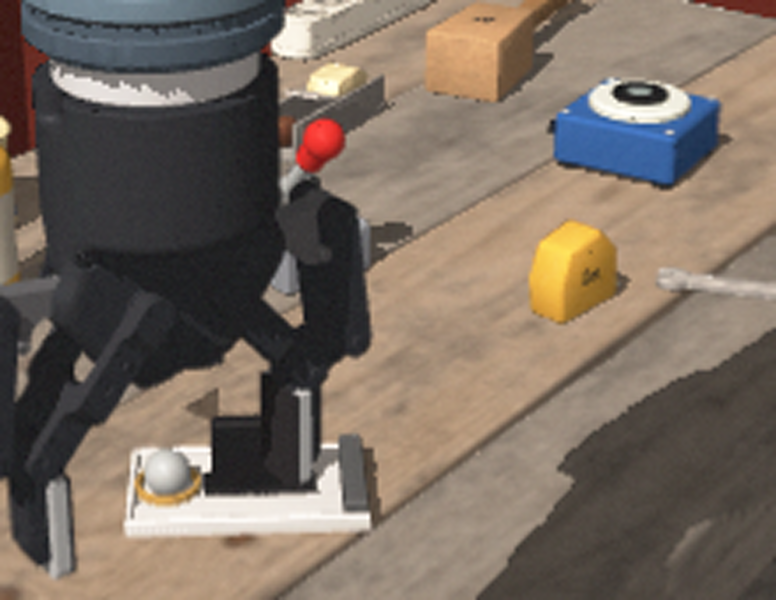

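The images show the isolator near (0.59, 0), with the toggle leaning over red toward +y. The tray is on the left (ball toward +x, +y) and the camera on the right. Next I'll look from above the isolator with the wrist camera, passing over the tray on the way.

```bash
cat >> h.py <<'E'
def hsvmask(p,lo,hi):
    return cv2.inRange(cv2.cvtColor(p["color"],cv2.COLOR_RGB2HSV),lo,hi)>0
def strips(p,W):
    ok=(p["depth"]>0)&(abs(W[...,2]-.041)<.006)&(abs(W[...,0]-.6)<.1)&(abs(W[...,1])<.1)
    red=ok&(hsvmask(p,(0,140,80),(8,255,255))|hsvmask(p,(172,140,80),(180,255,255)))
    gr=ok&hsvmask(p,(45,100,60),(85,255,255))
    out=[]
    for n,m in(("red",red),("green",gr)):
        print(n,m.sum(),W[m].mean(0).round(4) if m.any() else None); out.append(W[m].mean(0) if m.any() else None)
    if out[0] is not None and out[1] is not None:
        d=out[1]-out[0]; print("iso c",((out[0]+out[1])/2).round(4),"yaw",np.arctan2(d[1],d[0]),"len",np.linalg.norm(d))
def knob(p,W):
    m=(p["depth"]>0)&(W[...,2]>.085)&(W[...,2]<.16)&(abs(W[...,0]-.6)<.12)&(abs(W[...,1])<.12)&(hsvmask(p,(0,140,60),(8,255,255))|hsvmask(p,(172,140,60),(180,255,255)))
    X=W[m]; A=np.c_[2*X,np.ones(len(X))]; s=np.linalg.lstsq(A,(X**2).sum(1),rcond=None)[0]
    print("knob",m.sum(),s[:3].round(4),"r",np.sqrt(max(0,s[3]+s[:3]@s[:3])))
E
python3 - <<'E'
from h import *
p=read_camera("scene"); W=cloud(p); strips(p,W); knob(p,W)
s=status.state()
bot.movel([.33,.53,.33]); 
bot.movep([.40,.26,.33],[np.pi,0,np.pi/2+.57])
p=read_camera("wrist"); save(p,"w1.png"); W=cloud(p); c=-p["R"].T@p["t"]; print("cam",c)
for n in ["tray","ball","tray_grip"]:
    r=pts(p,n,W)
    if r and len(r[2]): print(n,r[0],r[1],len(r[2]),np.median(r[2],0).round(4))
bot.movep([.55,.0,.33],[np.pi,0,np.pi/2])
p=read_camera("wrist"); save(p,"w2.png"); W=cloud(p); strips(p,W); knob(p,W)
r=pts(p,"isolator",W); print(r[1])
print(status.state()["clock"])
a=cv2.imread("pics/w1.png");b=cv2.imread("pics/w2.png")
cv2.imwrite("pics/w12.png",cv2.resize(np.hstack([a,b]),(800,300),interpolation=cv2.INTER_AREA))
E
```

```text
red 34 [0.5741 0.0178 0.0429]
green 33 [ 0.6463 -0.0091  0.0434]
iso c [0.6102 0.0044 0.0432] yaw -0.35672304365499213 len 0.0770965393638436
knob 166 [0.5697 0.0212 0.1074] r 0.01818493814662538
cam [0.36086523 0.32332312 0.47371768]
tray 0.87 [264.5, 143.4, 356.4, 199.8] 3686 [0.4366 0.2821 0.0078]
ball 0.64 [332.5, 161.9, 352.2, 182.8] 187 [0.4769 0.3117 0.0295]
tray_grip 0.72 [268.4, 147.1, 354.9, 198.7] 3829 [0.4368 0.2821 0.0079]
red 34 [0.5811 0.0286 0.0451]
green 155 [ 0.6489 -0.0057  0.0453]
iso c [0.615  0.0115 0.0452] yaw -0.46868535585450183 len 0.07594089529132643
knob 494 [0.568  0.0204 0.1086] r 0.01895477081353624
[281.3, 135.0, 368.5, 209.3]
4.7333
```

View pics/w12.png

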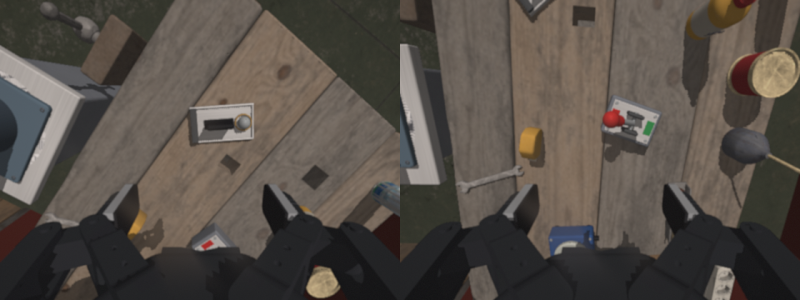

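Left half: the tray at (222,123) with the ball at its right end. Right half: the isolator at (630,120), knob on its left over red, green strip at right. I'll fit rectangles to get poses and yaws.

```bash
cat >> h.py <<'E'
def rect(X,lo,hi):
    Y=X[(X[:,2]>lo)&(X[:,2]<hi)][:,:2]; med=np.median(Y,0); Y=Y[np.linalg.norm(Y-med,axis=1)<.11]
    c,(w,h),a=cv2.minAreaRect((Y*1000).astype(np.float32))
    a=np.radians(a)+(np.pi/2 if w<h else 0); return np.array(c).round(1),(round(w,1),round(h,1)),(a+np.pi/2)%np.pi-np.pi/2
E
python3 - <<'E'
from h import *
p=read_camera("wrist"); W=cloud(p); r=pts(p,"isolator",W); print("iso wrist",rect(r[2],.034,.05))
bot.movep([.43,.22,.3],[np.pi,0,np.pi/2+.5])
p=read_camera("wrist"); W=cloud(p); r=pts(p,"tray",W); X=r[2]; print("tray",rect(X,.002,.022),X[X[:,2]<.1].shape)
H=X[(X[:,2]>.04)]; print("handle",len(H),rect(H,.04,.07))
r=pts(p,"ball",W); B=r[2]; print("ball",np.median(B,0),B.max(0))
bot.movep([.45,-.20,.3],[np.pi,0,np.pi/2-.5])
p=read_camera("wrist"); W=cloud(p); save(p,"w3.png"); r=pts(p,"camera_box",W); print("cam",r[0],r[1],rect(r[2],.03,.08)); X=r[2]
print(np.percentile(X[:,2],[50,80,95,99]))
m=(p["depth"]>0)&(np.hypot(W[...,0]-.47,W[...,1]+.33)<.09)&(W[...,2]>.045)&hsvmask(p,(0,0,150),(180,60,255)); print("ring",m.sum(),rect(W[m],.045,.08), W[m].mean(0)); print(status.state()["clock"])
p=read_camera("scene");W=cloud(p);m=(p["depth"]>0)&(np.hypot(W[...,0]-.47,W[...,1]+.33)<.09)&(W[...,2]>.045)&hsvmask(p,(0,0,150),(180,60,255)); print("ring",m.sum(),rect(W[m],.045,.08), W[m].mean(0))
E
```

```text
iso wrist (array([611.9,   7.3]), (76.7, 107.3), np.float64(-0.32998709750759225))
tray (array([443.4, 283.9]), (135.7, 77.8), np.float64(0.6492877285090244)) (4783, 3)
handle 406 (array([437.1, 279.1]), (55.1, 12.0), np.float64(0.6437298444720838))
ball [0.4783951  0.31121764 0.02911961] [0.49132926 0.32350219 0.03298401]
cam 0.65 [289.2, 190.8, 387.6, 287.6] (array([ 486.2, -322.3]), (120.9, 108.0), np.float64(0.03829911937351138))
[0.05163193 0.05988657 0.06357742 0.06450718]
ring 1590 (array([ 479.6, -321.8]), (81.6, 81.4), np.float64(0.37180728202683877)) [ 0.47992306 -0.31765594  0.05888964]
7.625
ring 657 (array([ 478.4, -322.6]), (100.5, 101.0), np.float64(-1.5270650786833557)) [ 0.47147412 -0.32570903  0.05600551]
```

Everything agrees: the knob predicted from the isolator pose is (0.567, 0.023) and measured (0.568, 0.021), and the tray handle, ball and rectangle match. Now the toggle, with fingers shut, pushing along the isolator's +x.

Run:
```python
from h import *
c=np.array([.612,.0073]); a=-.33; e=np.array([np.cos(a),np.sin(a)]); o=[np.pi,0,a+np.pi]
P=lambda s,z: [*(c+s*e),z]
hand.gripper_to(0.0)
bot.movep(P(-.115,.25),o)
bot.movel(P(-.115,.103),feed=.15)
print(bot.movel(P(.018,.103),feed=.08), status.state()["wrist_force"].round(1), status.state()["clock"])
bot.movel(P(-.10,.103),feed=.2); bot.movel(P(-.10,.25),feed=.2)
hand.gripper_to(.07)
bot.movep([.4375,.2795,.22],[np.pi,0,.646])
p=read_camera("scene");W=cloud(p);save(p,"s2.png");knob(p,W)
q=read_camera("wrist");W=cloud(q);r=pts(q,"tray",W);print("tray",rect(r[2],.002,.022)); s=status.state();print(s["clock"],s["joint_pos"].round(2))
v=np.hstack([cv2.resize(p["color"][170:290,140:340],(400,240)),cv2.resize(q["color"],(320,240))])
cv2.imwrite("pics/v.png",v[...,::-1])
```

```text
False [-0.6 -0.9 -0.7] 12.4583
knob 185 [ 0.6512 -0.0088  0.106 ] r 0.017380781376510217
tray (array([443.4, 284.4]), (136.3, 77.5), np.float64(0.6416903291302738))
16.975 [-1.37  0.46  0.93  1.93 -0.45  0.97 -1.15]
```

View pics/v.png

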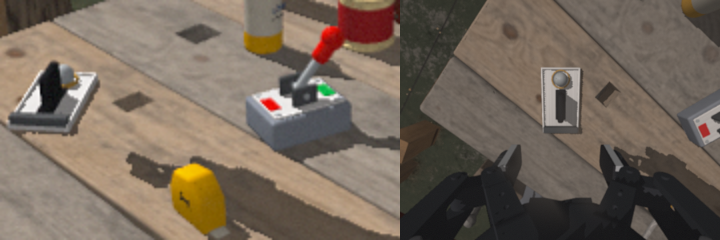

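The toggle now leans over green (knob measured at 0.651, −0.009, the "on" spot). The tray is unchanged and aligned with the fingers. Next: grip, lift and check.

Run:
```python
from h import *
bot.movel([.4375,.2797,.08],[np.pi,0,.644],feed=.15)
print(bot.movel([.4375,.2797,.0223],feed=.06,threshold=15))
hand.gripper_to(0.0,60); s=status.state(); print(s["finger_gap"],s["gripper_force"],s["eef_pos"].round(4))
bot.movel([.4375,.2797,.06],feed=.05); bot.movel([.4375,.2797,.22],feed=.12)
s=status.state(); print(s["finger_gap"],s["gripper_force"],s["eef_pos"].round(4),s["wrist_force"].round(1),s["clock"])
for c in("side","scene","wrist"):
    p=read_camera(c);save(p,"g_%s.png"%c);W=cloud(p);r=pts(p,"tray",W)
    if r and len(r[2]):print(c,r[0],r[1],len(r[2]),np.median(r[2],0).round(3),np.percentile(r[2],[2,98],axis=0).round(3))
    r=pts(p,"ball",W)
    if r and len(r[2]):print(c,"ball",r[0],r[1],np.median(r[2],0).round(3))
# reachable goal
l=np.array([.4795,-.322]); q=s["joint_pos"].copy()
for y in (-.2,-.5,-.8,.1):
    t=l-.054*np.array([np.cos(y),np.sin(y)]); k=solver.inverse_kinematics([*t,.165],[np.pi,0,y]); print(y,t,None if k is None else k.round(2))
print(q.round(2))
```

```text
False
0.011225648738913008 59.14127469062805 [0.4377 0.2797 0.0226]
0.011073250556479071 58.364177942276 [0.4371 0.2794 0.2194] [-0.1  0.1 -3.8] 22.1083
side 0.88 [209.3, 185.4, 285.0, 219.6] 1401 [0.426 0.293 0.205] [[0.37  0.23  0.199]
 [0.488 0.351 0.246]]
side ball 0.74 [216.8, 199.4, 230.5, 213.3] [0.473 0.321 0.218]
scene 0.66 [130.7, 130.1, 184.1, 164.8] 684 [0.416 0.262 0.206] [[0.369 0.215 0.2  ]
 [0.503 0.316 0.244]]
ball None
wrist 0.92 [203.1, 113.2, 361.6, 351.4] 21457 [0.46  0.297 0.205] [[0.4   0.244 0.203]
 [0.511 0.347 0.251]]
wrist ball 0.67 [255.2, 133.3, 310.5, 189.5] [0.481 0.314 0.226]
-0.2 [ 0.4265764  -0.31127186] [-0.19  0.64  1.02  1.96 -0.68  0.94 -0.6 ]
-0.5 [ 0.43211054 -0.29611102] [-0.12  0.54  0.85  1.96 -0.53  0.87 -1.06]
-0.8 [ 0.44187784 -0.28326277] [-0.17  0.56  0.87  1.96 -0.55  0.88 -1.37]
0.1 [ 0.42576978 -0.327391  ] [-0.2   0.71  1.1   1.94 -0.76  0.99 -0.21]
[-1.37  0.46  0.94  1.93 -0.45  0.97 -1.15]
```

Held level (plate at z ≈ 0.20 everywhere), with the ball still in its pocket. Now I'll carry it by slow straight lines to above the lens and check.

Run:
```python
from h import *
bot.movel([.49,.0,.23],[np.pi,0,.07],feed=.2)
bot.movel([.4321,-.2961,.22],[np.pi,0,-.5],feed=.2)
s=status.state(); print(s["eef_pos"].round(4),s["tool_rot"].round(3),s["finger_gap"],s["clock"])
for c in("side","scene","wrist"):
    p=read_camera(c);save(p,"h_%s.png"%c);W=cloud(p);r=pts(p,"tray",W)
    if r and len(r[2]):
        X=r[2]; print(c,"tray",r[0],rect(X,.19,.225),np.percentile(X[:,2],[2,50,98]).round(4))
        Y=X[(X[:,2]>.19)&(X[:,2]<.222)]; k=np.linalg.lstsq(np.c_[Y[:,:2],np.ones(len(Y))],Y[:,2],rcond=None)[0]; print("slope",k[:2].round(3))
    r=pts(p,"ball",W)
    if r and len(r[2]):
        X=r[2]; print(c,"ball",r[0],np.median(X,0).round(4),X.max(0).round(4))
    m=(p["depth"]>0)&(np.hypot(W[...,0]-.48,W[...,1]+.322)<.09)&(abs(W[...,2]-.06)<.012)&hsvmask(p,(0,0,150),(180,60,255))
    if m.sum()>50: print(c,"ring",m.sum(),rect(W[m],.045,.08))
a=[cv2.resize(cv2.imread("pics/h_%s.png"%c),(400,300)) for c in("side","scene")]; cv2.imwrite("pics/hh.png",np.hstack(a))
```

```text
[ 0.4324 -0.2952  0.2199] [-3.141  0.    -0.498] 0.01110762886789307 25.7917
side tray 0.67 (array([ 439.1, -293.7]), (81.9, 146.7), np.float64(-0.5047026489787783)) [0.2009 0.2066 0.2425]
slope [-0.046  0.003]
ball None
side ring 202 (array([ 480.7, -319.7]), (96.5, 103.8), np.float64(-0.0259172179383782))
scene tray 0.83 (array([ 434.8, -298.9]), (83.0, 137.8), np.float64(-0.5043630959397927)) [0.2001 0.2049 0.245 ]
slope [-0.022  0.045]
scene ball 0.67 [ 0.47   -0.3264  0.2191] [ 0.48   -0.3155  0.2277]
scene ring 648 (array([ 477.7, -325.7]), (98.2, 96.6), np.float64(0.051761893865376996))
wrist tray 0.82 (array([ 439.1, -298.1]), (79.0, 136.4), np.float64(-0.49569084474508607)) [0.2033 0.2051 0.2517]
slope [-0.008  0.004]
wrist ball 0.89 [ 0.4807 -0.3208  0.2264] [ 0.4926 -0.3075  0.2311]
wrist ring 856 (array([ 520.5, -344.8]), (62.5, 42.1), np.float64(1.0700634523160177))
```

View pics/hh.png

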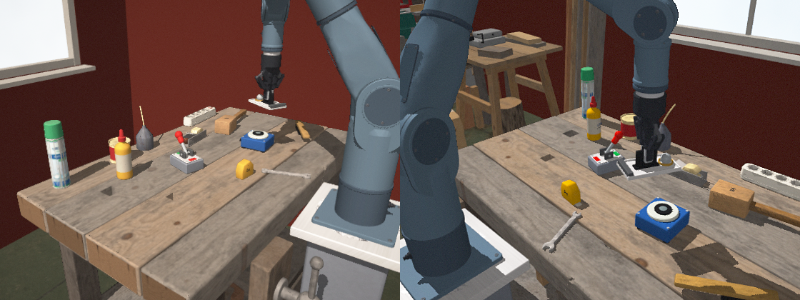

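The tray is level and the ball (0.480, −0.321) sits above the lens (about 0.4795, −0.322). The toggle is still on and the tools are untouched. I'll lower to 8 cm of air, then verify and hand in.

Run:
```python
from h import *
bot.movel([.4317,-.2970,.1655],feed=.06); bot.hold(1.0)
s=status.state(); g=s["eef_pos"]; y=s["tool_rot"][2]
print(g.round(4),s["tool_rot"].round(3),"ball",(g[:2]+.054*np.array([np.cos(y),np.sin(y)])).round(4),"air",g[2]-.0223-.063,s["clock"])
p=read_camera("wrist");save(p,"f.png");W=cloud(p);r=pts(p,"ball",W)
if r: print("ball",r[0],np.median(r[2],0).round(4),r[2].max(0).round(4))
r=pts(p,"tray",W); print("tray",rect(r[2],.135,.168),np.percentile(r[2][:,2],[2,50]))
p=read_camera("scene");knob(p,cloud(p))
```

```text
[ 0.4317 -0.297   0.1655] [ 3.142  0.    -0.5  ] ball [ 0.4791 -0.3229] air 0.08018821481782251 28.3
ball 0.82 [ 0.4801 -0.3221  0.1719] [ 0.4922 -0.309   0.1766]
tray (array([ 437.7, -299. ]), (80.0, 138.3), np.float64(-0.5012041208337683)) [0.14883245 0.15068846]
knob 187 [ 0.6518 -0.0086  0.105 ] r 0.017644646780416936
```

View pics/f.png

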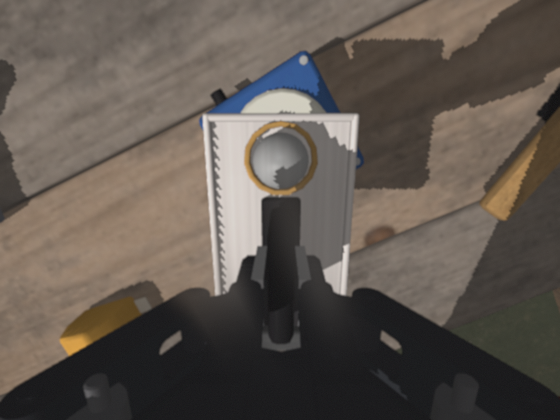

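The ball sits in its brass pocket at (280,158), with the lens ring centred behind it. The tray is level with 8.0 cm of air, and the toggle is on. Handing in.

```bash
python3 -c "
from rig import bot
print(bot.hand_in())"
```

```text
the job is handed in; nothing more can be done
None
```

I handed the job in with the isolator on and the tray held level in the air, its ball in the pocket within about 2 mm of the lens centre and 8.0 cm of air above the lens; no verdict came back.

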